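# Snap the card box shut with the pliers

### The job

The press stud on the front clasp of the blue card-file box is still open. Pick up the red-and-black snap pliers by their body, slide their jaws from the front over the press stud so that they stand flat on the desk with the stud centred between the jaw pads, and press the pliers' upper handle down, gently, just until the stud clicks shut; then let the handle spring back open, and leave the pliers standing there. Press by feel, since too much force cracks the stud; touch the box with nothing but the pliers, and leave the votive cup, the candle jar and the USB stick alone.

Things in the scene. Friction and masses are not known exactly. Their poses are not given: they have to be found in the camera images.
- pliers_grip (a point): Grip point of the loose snap pliers (0.35 kg), which stand upright on the desk; axes of the pliers: jaws along +x, z up. Middle of the dark steel body, 50 mm above the underside; the body is 26 mm wide across y (grip it so), reaches 20 mm behind to 24 mm ahead of this point, and from 10 to 75 mm above the underside.
- pliers: The same pliers: origin on the underside below the pivot, 8 mm ahead (+x) of the grip point; z = 0 when they stand on the desk. Same axes. The flat lower handle is the foot: 36 mm wide, 8 mm thick, from 112 mm behind to 8 mm ahead of this origin.
- pliers_jaw (a point): Middle of the open jaws, where the stud's axis must be: 56 mm ahead (+x) of the grip point, 45 mm above the underside. Lower jaw's round tip: top at 30 mm. Upper jaw's pad, 16 mm across: underside at 53 to 63 mm, as its screw was left (differs each run, not measured). The jaws' ends reach 12 mm ahead of this point; the body begins 32 mm behind it.
- pliers_lever (a joint): Angle of the upper handle and lower jaw (rad): 0 = sprung open, grows as the handle is pressed down, stop at 0.55. Pivot 40 mm above the underside. Pressing lifts the lower jaw, which lifts the tongue and stud until the cap meets the upper pad; the stud then clicks between 0.20 and 0.45 rad, as the pad was left. A spring opens the handle again.
- press_plate (a point): Middle of the top of the red plate on the upper handle, to be pressed down here: 46 mm along x, 28 mm wide; when open level, 77 mm above the underside, 80 mm behind the pivot. It sinks 15 to 35 mm till the click. It needs 3 to 9 N at first, 12 to 18 N just before the click; then the force falls by 4 N or more within 6 mm (the click), and soon rises to a hard stop. Over 19 N or so the cap cracks.
- card_box: Blue card-file box with a white lid, 114 x 154 x 64 mm, fixed to the desk but differently placed each run. Origin at the centre of its underside, z up; its front, with the clasp, faces its own -x.
- snap_cap: Brass domed cap of the press stud, 18 mm across, 5 mm thick, on a thin leaf from the lid. Origin at the centre of its underside, 81 mm in front of the box centre (box -x), 45 mm above the desk at rest (its top at 50 mm); axes as the box. Against the tongue it moves only vertically: 4 mm down onto the stud.
- stud_base (a point): Top of the steel tongue at the foot of the stud, 38 mm above the desk at rest; axes as the box. Tongue 26 mm wide, 4 mm thick, ends 14 mm in front of the stud's axis; box front 24 mm behind that axis. Springy: can be lifted 22 mm at 0.3 N per mm. Cap underside 7 mm above this point when open, 3 mm when snapped; past 3.2 mm of its travel the cap pulls itself shut and stays.
- votive_mid (a point): White votive cup, 58 mm across, 62 mm high; point 25 mm up. To be left alone.
- candle_jar_mid (a point): Small candle jar, 51 mm across, 44 mm high; point 25 mm up. To be left alone.
- usb_stick_mid (a point): Black USB stick, 54 x 18 x 8 mm, lying flat; point at its centre. To be left alone.

How it is judged:
By the outcome, as a careful person would: the job done as asked, in the order asked, and still so for the second after the job is handed in, with the robot touching nothing.
It also fails if it takes over 64 s, if anything falls off the work surface, if the arm or the gripper's body presses on something with over 40 N, if the wrist force passes 120 N, or if a joint passes its speed limit or range.

### The arm

A 6-joint arm with a two-finger parallel gripper is mounted at the origin on a cart in front of the work surface, level with it; the furniture and walls round the work are solid. World frame = base frame: x ahead of the robot, y to its left, z up, the work surface at z = 0. Lengths are in m, angles in degrees, forces in N, time in s.
With the tool pointing down it reaches from about 0.325 to 0.925 m from the base axis. Payload 3.1 kg.
Tool frame: the origin (TCP) lies midway between the tips of the shut fingers; the grasp point (between the pads) lies 19 mm behind it (pinch_z is the distance from the TCP to the grasp point, in m); z points along the fingers, y is the line along which they close (so a half turn about z gives the same grasp; the last joint's range is limited). The gripper opens to 85 mm and grips with 20 to 120 N. Pads are 22 mm wide; open, the fingers measure 114 mm over their backs; the gripper's body (76 mm by 85 mm) begins 54 mm behind the grasp point. The pads swing forward as they close: fully open they stand 13 mm farther back than shut.
Start: joints at [69.718, 12.427, 92.441, -0, 75.132, -6.429], TCP at [0.15, 0.607, 0.231] pointing down, gripper open.
Joint ranges: [-157.48, 157.48], [-44.54, 120.13], [17.64, 146.25], [-64.5, 244.5], [7.68, 150.69], [-147.95, 147.95]. Speed limits (degrees/s): [159.86, 159.86, 180, 180, 180, 180].

### API

Orientations are given as [roll, pitch, yaw] about the fixed x, y, z axes, in that order (R = Rz(yaw) Ry(pitch) Rx(roll)).
In Python, from workcell import get_state, grab_frame, calibration, job_done, pinch_z gives the robot as it stands.
- The arm moves only by the tool send_rows, never from a script. Its argument "deltas" is a list of rows, each a list of 5 numbers: the shift along the world's x, y, z in cm, then the turn about the world's z in degrees, then the closure, from 0 (fully open) to 1 (shut). In form: [[tx, ty, tz, spin, jaw], ...]. A call has 1 to 8 rows; each row shifts and turns the commanded pose from where the row before left it; what a row does not reach is not made up. A row lasts 1/10 s, in which the tool goes at most 50 mm and 8.59 degrees, less where a joint would pass 70% of its speed; a pose out of reach is approached as far as the arm can. A call with a gripper value outside its range is refused whole. The fingers move at their own pace and stop on an object; "grip_force" is the grip in N (left out, the last holds). Time passes only in rows, so rows that do not move let the fingers close. It gives the time, the measured TCP pose, the force, the opening and the grip force at its end, in the units of the state.
- get_state(): the state, without advancing time (a new reading comes with each control period).
- grab_frame(name): name is "scene" or "top" or "wrist"; returns the picture (384x512x3 uint8, blue, green, red); there is no depth.
- calibration(name): a dict with "fx", "fy", "cx", "cy" (pixels), "camera_from_world" (4x4, takes a point from world to camera coordinates). Camera axes: x right, y down, z forward; pixel columns grow to the right and rows downward; lengths in m; the calibration is good to about 2 mm. A picture is of the moment at which its call begins: read the wrist's pose just before it. calibration takes no time and is no camera call; for the wrist camera it gives the pose at the moment of the call.
- job_done(): hands the job in; it is judged then, once.
The state is a dict: "time": time; "joint_positions": joint angles; "qd": joint speeds; "tau": joint torques, N m; "tool_pos": TCP position; "eef_rot": TCP orientation; "contact_force": force on the tool from outside, world axes, zero at the start; "moment": the same for the moment, N m; "opening": opening from 0.0 (shut) to 1.0 (fully open); "finger_force": force on a finger pad.
Only numpy, scipy, OpenCV 4.12 (cv2) and the standard library are available. Lean on these libraries where they do the work, as an engineer would, in place of code of your own. Each camera call takes 0.05 s, during which the arm holds its last target. There are 200 camera calls.

## Working session

There is one attempt and no reset: what is moved stays moved. The work goes in short steps, Python scripts to look and compute and a tool call to move; the robot and the scene stay as the last step left them, time stands still between calls to the robot, and variables do not carry over. Pictures are saved under pics/ and viewed, at most 10 in all, crops included, and the job is handed in when it is done.

Besides the shell and the picture viewer there is one more tool, called after "Call:" as name([rows], argument=value, ...), one row to a line, values as JSON. send_rows: Moves the arm, as the interface text tells. Its arguments: {"type":"object","properties":{"deltas":{"type":"array","items":{"type":"array","items":{"type":"number"}}},"grip_force":{"type":"number"}},"required":["deltas"]}

```bash
mkdir -p pics; ls; python3 - <<'E'
from workcell import *
import cv2,numpy as np
for n in("scene","top"):
    f=grab_frame(n); cv2.imwrite(f"pics/{n}0.png",cv2.resize(f,(800,600),interpolation=cv2.INTER_CUBIC)); cv2.imwrite(f"{n}_raw0.png",f)
    c=calibration(n);print(n,c["fx"],c["cx"],c["cy"],np.round(c["camera_from_world"],3).tolist())
print(get_state(),pinch_z)
E
```

```text
pics
scene 410.89434861842847 255.76993380014414 190.61181495213202 [[0.874, -0.487, 0.002, -0.494], [-0.278, -0.503, -0.819, 0.22], [0.4, 0.715, -0.574, 1.182], [0.0, 0.0, 0.0, 1.0]]
top 454.40281007544473 249.75564913345238 186.66201108934774 [[0.014, -1.0, -0.011, -0.032], [-0.987, -0.012, -0.161, 0.541], [0.161, 0.013, -0.987, 1.469], [0.0, 0.0, 0.0, 1.0]]
{'time': 0.1, 'joint_positions': array([ 6.97182729e+01,  1.24718666e+01,  9.25228495e+01, -1.32844645e-03,
        7.51316881e+01, -6.42965723e+00]), 'qd': array([-0.00619932, -0.03498781, -0.12544386, -0.14794252, -0.04946979,
       -0.01014514]), 'tau': array([-4.85174296e-04, -3.98074687e+01, -3.04970062e+01, -1.55473185e-04,
        4.27361985e-03, -8.13484746e-07]), 'tool_pos': array([0.14936724, 0.60610917, 0.23007251]), 'eef_rot': array([-1.79874247e+02, -1.28800069e-02,  1.66148258e+02]), 'contact_force': array([ 0.29577664, -0.46397535, -0.08288811]), 'moment': array([ 0.00875339, -0.00508437,  0.07296218]), 'finger_force': 0.0, 'opening': 1.0040022547272918} 0.0187
```

View pics/top0.png

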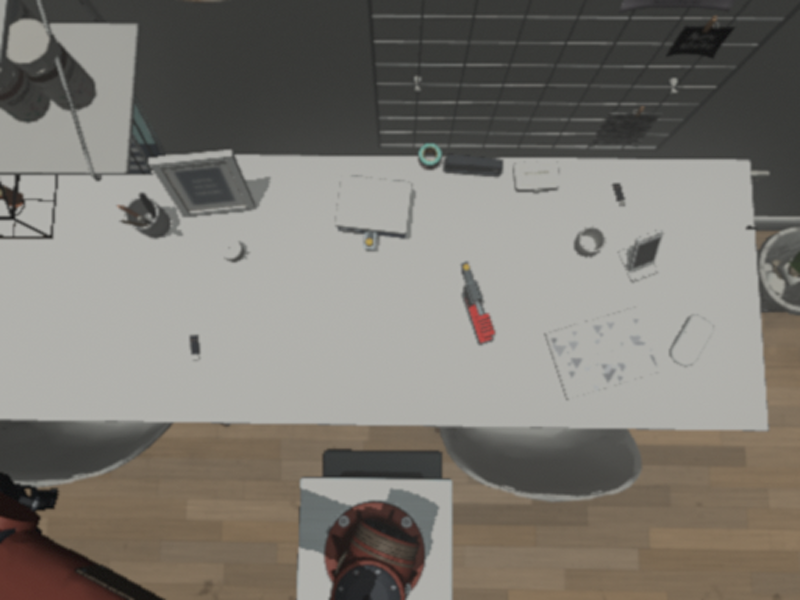

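View pics/scene0.png

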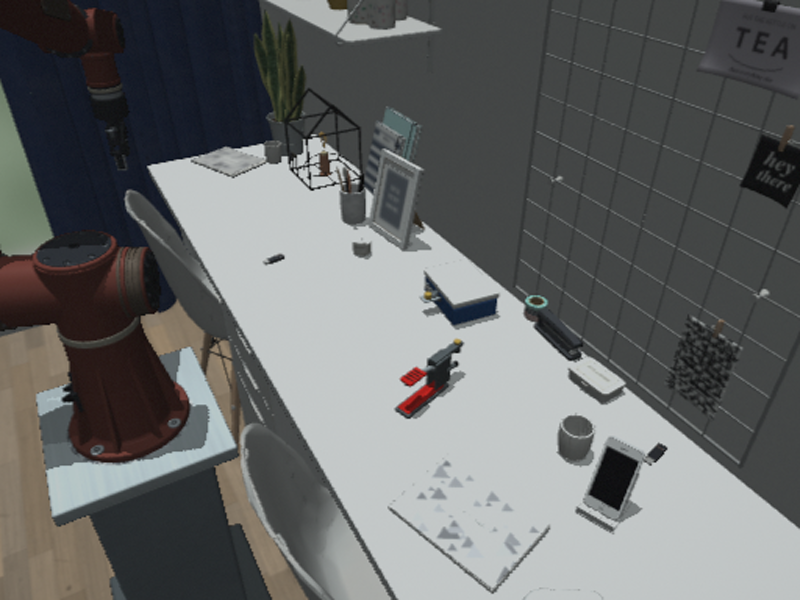

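The top view shows the box at about (373,205), its cap at (370,240), and the pliers from (466,267, jaw) to (485,335, red plate). I'll enlarge both areas.

```bash
python3 - <<'E'
import cv2,numpy as np
f=cv2.imread("top_raw0.png")
a=f[105:165,205:275];b=f[160:225,280:330]
A=cv2.resize(a,None,fx=8,fy=8,interpolation=cv2.INTER_CUBIC)[:480]
B=cv2.resize(b,None,fx=7,fy=7,interpolation=cv2.INTER_CUBIC)
# layout: A at left (560x480), B 350x455 -> scale to fit 800
B=cv2.resize(f[160:225,290:320],None,fx=8,fy=8,interpolation=cv2.INTER_CUBIC)
o=np.zeros((520,800,3),np.uint8);o[:480,:560]=A;o[:520,560:800]=B
cv2.imwrite("pics/crop1.png",o)
E
```

```text
(no output)
```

View pics/crop1.png

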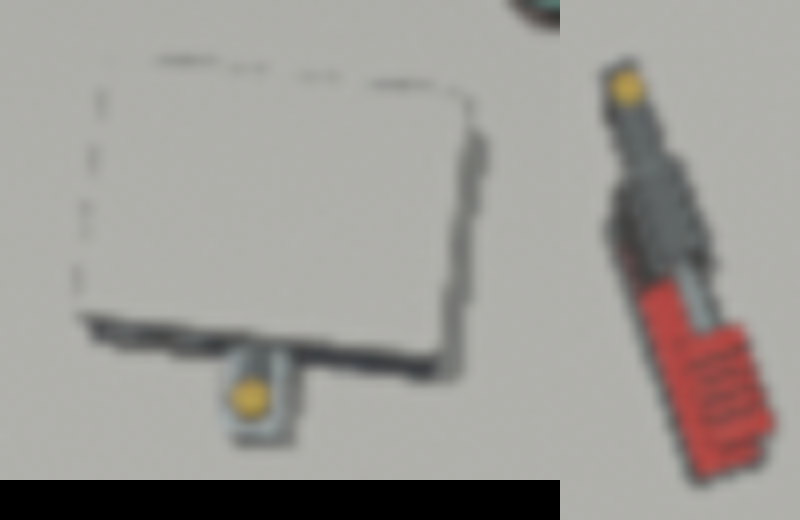

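Enlarged: cap at (250,397), lid front edge (80,316)-(440,362), jaw screw (628,88), body top about (668,210), plate centre about (733,388), foot rear end about (730,473).

```bash
cat > h.py <<'E'
import numpy as np
from workcell import *
def ray(c,u,v,z):
    T=np.array(c["camera_from_world"]);R=T[:3,:3];o=-R.T@T[:3,3]
    d=R.T@np.array([(u-c["cx"])/c["fx"],(v-c["cy"])/c["fy"],1]);return o+d*(z-o[2])/d[2]
E
python3 - <<'E'
from h import *
c=calibration("top")
A=lambda X,Y,z:ray(c,205+X/8-.44,105+Y/8-.44,z)
B=lambda X,Y,z:ray(c,290+(X-560)/8-.44,160+Y/8-.44,z)
ang=lambda d:np.degrees(np.arctan2(d[1],d[0]))
cap=A(250,397,.05);l=A(80,316,.064);r=A(440,362,.064);bl=A(105,62,.064);br=A(472,95,.064)
print("cap",cap,"l",l,r,"w",np.hypot(*(l-r)[:2]),"yaw box(+x)",ang(l-r)-90, ang(bl-l),ang(br-r),ang(bl-br)-90)
print("mid lid",(l+r+bl+br)/4)
j=B(628,88,.078);p=B(733,388,.077);f=B(730,473,.008);b=B(668,210,.075)
print("jaw",j,"plate",p,"d",np.hypot(*(j-p)[:2]),"yaw",ang(j-p),"foot",f,ang(j-f),np.hypot(*(j-f)[:2]),"body",b)
for a,bb in(((690,335),(705,455)),((742,325),(775,425))):print(ang(B(*a,.077)-B(*bb,.077)))
E
```

```text
cap [0.64977323 0.0228737  0.05      ] l [0.68030001 0.09386338 0.064     ] [ 0.66227451 -0.05655322  0.064     ] w 0.15149281846321075 yaw box(+x) -6.833575805160237 -3.9602728069128657 -6.056752825618324 -4.747116147803439
mid lid [0.72780234 0.01367677 0.064     ]
jaw [ 0.5905688  -0.18298452  0.078     ] plate [ 0.46795113 -0.22497561  0.077     ] d 0.12960842183058854 yaw 18.90404577984506 foot [ 0.44005274 -0.23194023  0.008     ] 18.017239647409358 0.1582774264833297 body [ 0.54073494 -0.1993715   0.075     ]
6.73251667324425
17.731123705802684
```

```bash
python3 - <<'E'
from h import *
from scipy.spatial.transform import Rotation as Ro
c=calibration("wrist");s=get_state();T=np.array(c["camera_from_world"])
R=Ro.from_euler("xyz",s["eef_rot"],degrees=True).as_matrix()
o=-T[:3,:3].T@T[:3,3]
print("cam in tool",R.T@(o-s["tool_pos"]),"\n",np.round(R.T@T[:3,:3].T,3),c["fx"],c["cx"],c["cy"])
E
```

```text
cam in tool [ 0.07872684 -0.00077514 -0.1417721 ] 
 [[ 0.001 -0.953 -0.302]
 [ 1.     0.001 -0.   ]
 [ 0.    -0.302  0.953]] 308.5559638686447 258.7919288790966 191.1069248869853
```

Call:
send_rows([
  [1.6,-3.36,0,-6.15,0],
  [1.6,-3.36,0,-6.15,0],
  [1.6,-3.36,0,-6.15,0],
  [1.6,-3.36,0,-6.15,0],
  [1.6,-3.36,0,-6.15,0],
  [1.6,-3.36,0,-6.15,0],
  [1.6,-3.36,0,-6.15,0],
  [1.6,-3.36,0,-6.15,0],
])

```text
time: 0.9
tool_pos: [0.2777, 0.3364, 0.2308]
eef_rot: [-180.0, 0.0, 116.7]
contact_force: [1.3, 0.6, -0.1]
opening: 1.001
finger_force: 0.0
```

Call:
send_rows([
  [1.6,-3.36,0,-6.15,0],
  [1.6,-3.36,0,-6.15,0],
  [1.6,-3.36,0,-6.15,0],
  [1.6,-3.36,0,-6.15,0],
  [1.6,-3.36,0,-6.15,0],
  [1.6,-3.36,0,-6.15,0],
  [1.6,-3.36,0,-6.15,0],
  [1.6,-3.36,0,-6.15,0],
])

```text
time: 1.7
tool_pos: [0.4057, 0.0678, 0.231]
eef_rot: [-180.0, -0.0, 67.5]
contact_force: [0.8, 0.4, -0.1]
opening: 0.997
finger_force: 0.0
```

Call:
send_rows([
  [1.6,-3.36,0,-6.15,0],
  [1.6,-3.36,0,-6.15,0],
  [1.6,-3.36,0,-6.15,0],
  [1.6,-3.36,0,-6.15,0],
  [1.6,-3.36,0,-6.15,0],
  [1.6,-3.36,0,-6.15,0],
  [1.6,-3.36,0,-6.15,0],
  [1.6,-3.36,0,-6.15,0],
])

```text
time: 2.5
tool_pos: [0.5337, -0.2009, 0.2306]
eef_rot: [-179.9, 0.0, 18.3]
contact_force: [0.7, -0.7, -0.2]
opening: 1.0
finger_force: 0.0
```

Call:
send_rows([
  [0,0,0,0,0],
  [0,0,0,0,0],
])

```text
time: 2.7
tool_pos: [0.5332, -0.1998, 0.2304]
eef_rot: [-179.9, 0.1, 18.5]
contact_force: [0.1, 1.2, 0.2]
opening: 1.005
finger_force: 0.0
```

```bash
python3 - <<'E'
from h import *
import cv2,json
s=get_state();c=calibration("wrist");f=grab_frame("wrist")
json.dump({k:np.array(v).tolist() for k,v in c.items()},open("c1.json","w"));cv2.imwrite("w1.png",f)
cv2.imwrite("pics/w1.png",cv2.resize(f,(800,600),interpolation=cv2.INTER_CUBIC));print(s["tool_pos"],s["eef_rot"],s["contact_force"])
E
```

```text
[ 0.53316696 -0.19981716  0.2303867 ] [-1.79892301e+02  7.07716900e-02  1.85120509e+01] [0.07906848 1.22443425 0.23571669]
```

View pics/w1.png

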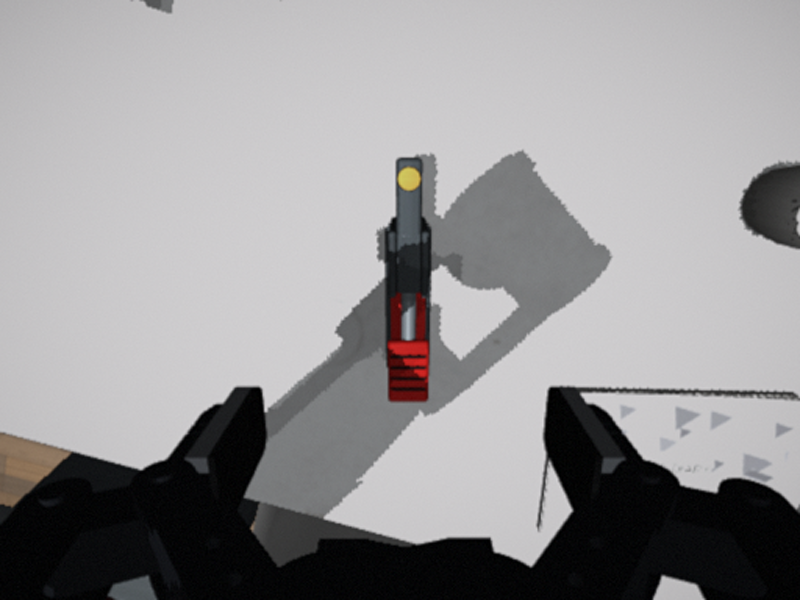

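The pliers stand upright in the picture: screw head (409,178), plate x 388–428, y 341–401, body centred on column 408.

```bash
python3 - <<'E'
from h import *
import json
c=json.load(open("c1.json"));W=lambda X,Y,z:ray(c,X*.64-.18,Y*.64-.18,z)
j=W(409,178,.078);p=W(408,371,.077);e=W(408.5,157,.075);d=j-p
print(j,p,e,np.hypot(*d[:2]),np.hypot(*(e-p)[:2]),np.degrees(np.arctan2(d[1],d[0])))
a=np.radians(18.3);x=np.array([np.cos(a),np.sin(a)])
print("grip from jaw",j[:2]-.056*x,"from plate",p[:2]+.072*x,"from end",e[:2]-.068*x, "plate w",W(388,371,.077)-W(428,371,.077),"tcp",[.5332,-.1998])
E
```

```text
[ 0.58818916 -0.18377899  0.078     ] [ 0.46806835 -0.22381961  0.077     ] [ 0.59934863 -0.17970279  0.075     ] 0.12661855788844825 0.1384947830331628 18.4350991207994
grip from jaw [ 0.53502133 -0.20136256] from plate [ 0.53642699 -0.20121215] from end [ 0.5347877  -0.20105428] plate w [-8.62206821e-03  2.55717147e-02  5.55111512e-17] tcp [0.5332, -0.1998]
```

Call:
send_rows([
  [0.25,-0.15,-3,-0.1,0],
  [0,0,-4,0,0],
  [0,0,-4,0,0],
  [0,0,-3.5,0,0],
  [0,0,-3,0,0],
  [0,0,-1.6,0,0],
  [0,0,-1,0,0],
  [0,0,0,0,0],
])

```text
time: 3.55
tool_pos: [0.5355, -0.2002, 0.0296]
eef_rot: [-179.9, 0.1, 18.5]
contact_force: [1.0, 0.1, 0.9]
opening: 0.996
finger_force: 0.0
```

Call:
send_rows([
  [0,0,0,0,0.4],
  [0,0,0,0,0.6],
  [0,0,0,0,0.8],
  [0,0,0,0,0.8],
  [0,0,0,0,0.8],
  [0,0,0,0,0.8],
], grip_force=40)

```text
time: 4.15
tool_pos: [0.5369, -0.2013, 0.0314]
eef_rot: [180.0, -0.1, 18.4]
contact_force: [0.2, 0.9, 6.1]
opening: 0.299
finger_force: 40.7
```

Call:
send_rows([
  [0,0,1,0,0.8],
  [0,0,1,0,0.8],
  [0,2,0,-3,0.8],
  [0,3.5,0,-4,0.8],
  [0,3.5,0,-4,0.8],
  [0,3.5,0,-4,0.8],
  [0,3.5,0,-4,0.8],
  [0,3.5,0,-4,0.8],
])

```text
time: 4.95
tool_pos: [0.5355, -0.0047, 0.0503]
eef_rot: [180.0, 0.0, -4.7]
contact_force: [0.8, -0.3, -3.4]
opening: 0.297
finger_force: 40.0
```

Call:
send_rows([
  [-0.2,2.5,0,-1.9,0.8],
  [0,1.7,0,0,0.8],
  [0,0,0,0,0.8],
  [0,0,0,0,0.8],
])

```text
time: 5.35
tool_pos: [0.5338, 0.036, 0.0502]
eef_rot: [180.0, 0.0, -6.4]
contact_force: [0.3, -0.5, -4.5]
opening: 0.296
finger_force: 40.2
```

```bash
python3 - <<'E'
from h import *
import cv2,json
s=get_state();c=calibration("wrist");f=grab_frame("wrist")
json.dump({k:np.array(v).tolist() for k,v in c.items()},open("c2.json","w"));cv2.imwrite("w2.png",f)
cv2.imwrite("pics/w2.png",cv2.resize(f[:300,56:456],(800,600),interpolation=cv2.INTER_CUBIC));print(s["tool_pos"],s["eef_rot"],s["contact_force"])
E
```

```text
[0.53380404 0.03598711 0.05024694] [ 1.79964986e+02  1.87436790e-02 -6.37611902e+00] [ 0.30074719 -0.48197599 -4.54632195]
```

View pics/w2.png

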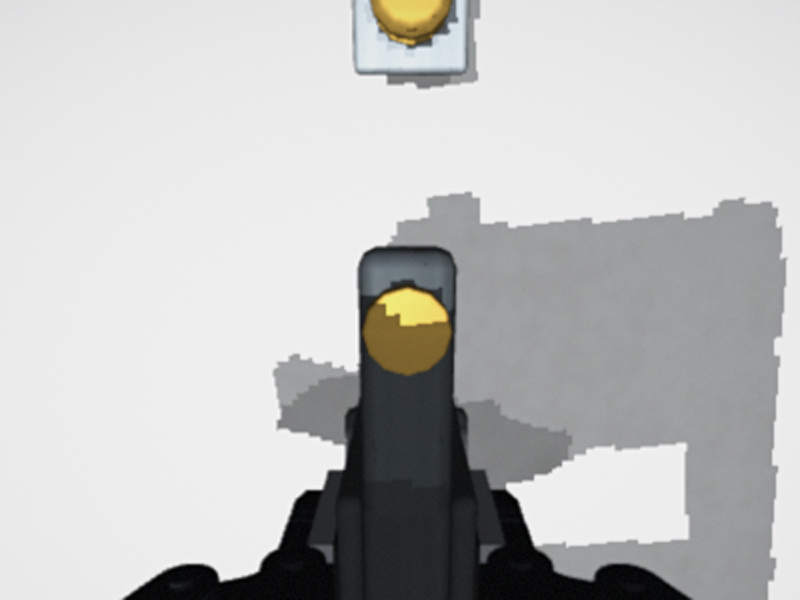

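The tongue front edge is at y=73, x 353–467, the cap is centred near x=411 with its front rim at y≈42, and the screw is at (407.5,331) with the upper jaw end at y≈248. Everything lies nearly parallel.

```bash
python3 - <<'E'
from h import *
import json
c=json.load(open("c2.json"));W=lambda X,Y,z:ray(c,X*.5-.25+56,Y*.5-.25,z)
tl=W(353,73,.038);tr=W(467,73,.038);l=W(357.5,5,.038);r=W(467,5,.038)
d=tl-tr;print("tongue w",np.hypot(*d[:2]),"yaw",np.degrees(np.arctan2(d[1],d[0]))-90, "edges",[np.degrees(np.arctan2(q[1],q[0])) for q in (l-tl,r-tr)])
a=np.radians(-6.4);x=np.array([np.cos(a),np.sin(a)]);y=np.array([-x[1],x[0]])
st=((tl+tr)/2)[:2]+.014*x;cap=W(411,42,.047)[:2]+.009*x
sc=W(407.5,331,.098)[:2];e=W(407.5,248,.095)[:2]-.012*x
print("stud by tongue",st,"by cap",cap,"jaw screw",sc,"jaw by end",e)
for q in(sc,e,np.array([.53380404,.03598711])):print("to stud: fwd,left mm",1e3*(st-q)@x,1e3*(st-q)@y,"cap",1e3*(cap-q)@x,1e3*(cap-q)@y)
E
```

```text
tongue w 0.025738952488901175 yaw -6.301371189114249 edges [np.float64(-11.97572435998456), np.float64(-4.594524318445382)]
stud by tongue [0.64722607 0.02178343] by cap [0.64667273 0.02171421] jaw screw [0.5878327  0.02909667] jaw by end [0.58822943 0.02907117]
to stud: fwd,left mm 59.83841514128498 -0.6471423628178705 cap 59.29624794725134 -0.7776147602983627
to stud: fwd,left mm 59.441320646701165 -0.6660271962394075 cap 58.89915345266752 -0.7964995937198989
to stud: fwd,left mm 114.29843940691609 -1.4721259638267679 cap 113.75627221288244 -1.60259836130726
```

Call:
send_rows([
  [0,-0.07,-0.9,0,0.8],
  [0,0,-0.6,0,0.8],
  [0,0,-0.3,0,0.8],
  [0,0,0,0,0.8],
])

```text
time: 5.8
tool_pos: [0.5338, 0.0347, 0.0317]
eef_rot: [180.0, 0.1, -6.5]
contact_force: [1.3, -0.5, -2.2]
opening: 0.3
finger_force: 40.2
```

Call:
send_rows([
  [1,-0.11,0,0,0.8],
  [1,-0.11,0,0,0.8],
  [0.8,-0.1,0,0,0.8],
  [0.5,-0.06,0,0,0.8],
  [0,0,0,0,0.8],
  [0,0,0,0,0.8],
])

```text
time: 6.4
tool_pos: [0.5669, 0.0315, 0.032]
eef_rot: [180.0, 0.0, -6.5]
contact_force: [0.3, 0.5, -4.1]
opening: 0.293
finger_force: 40.2
```

```bash
python3 - <<'E'
from h import *
import cv2,json
s=get_state();c=calibration("wrist");f=grab_frame("wrist")
json.dump({k:np.array(v).tolist() for k,v in c.items()},open("c3.json","w"))
cv2.imwrite("pics/w3.png",cv2.resize(f[:240,96:416],(800,600),interpolation=cv2.INTER_CUBIC));print(s["tool_pos"],s["eef_rot"],s["contact_force"])
E
```

```text
[0.56694541 0.03146842 0.03203751] [ 1.79998969e+02  4.72175246e-02 -6.45227453e+00] [ 0.33697508  0.48120509 -4.09755312]
```

View pics/w3.png

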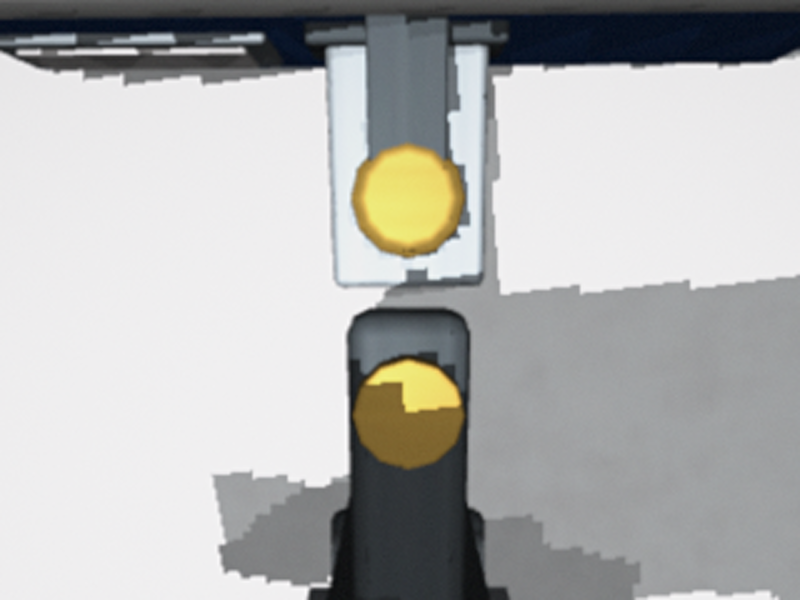

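Cap centre (408,200), tongue x 334–483 with its front at y=284; upper jaw end y≈309, screw (408.5,413). Lateral alignment is good.

```bash
python3 - <<'E'
from h import *
import json
c=json.load(open("c3.json"));W=lambda X,Y,z:ray(c,X*.4-.3+96,Y*.4-.3,z)
a=np.radians(-6.4);x=np.array([np.cos(a),np.sin(a)]);y=np.array([-x[1],x[0]])
caps=[W(408,200,.049)[:2],W(408.5,284,.038)[:2]+.014*x]
js=[W(408.5,413,.0795)[:2],W(408,309,.076)[:2]-.012*x,np.array([.56694541,.03146842])+.056*x]
for q in caps:
  for j in js: print(1e3*(q-j)@x,1e3*(q-j)@y)
E
```

```text
26.184225114617398 0.051916195418739264
25.77322023890874 -0.012890116026200715
24.72722610646606 -0.7628164830085638
27.08537463619769 -0.04595185638975119
26.674369760489032 -0.11075816783469072
25.628375628046353 -0.8606845348170542
```

Call:
send_rows([
  [0.6,-0.07,0,0,0.8],
  [0.6,-0.07,0,0,0.8],
  [0.6,-0.07,0,0,0.8],
  [0.5,-0.05,0,0,0.8],
  [0.3,-0.03,0,0,0.8],
  [0,0,0,0,0.8],
  [0,0,-0.05,0,0.8],
  [0,0,0,0,0.8],
])

```text
time: 7.25
tool_pos: [0.5926, 0.0286, 0.0315]
eef_rot: [180.0, 0.1, -6.5]
contact_force: [-1.3, 0.1, -4.1]
opening: 0.302
finger_force: 40.2
```

```bash
python3 - <<'E'
from h import *
import cv2,json
s=get_state();c=calibration("wrist");f=grab_frame("wrist")
json.dump({k:np.array(v).tolist() for k,v in c.items()},open("c4.json","w"))
cv2.imwrite("pics/w4.png",cv2.resize(f[:240,96:416],(800,600),interpolation=cv2.INTER_CUBIC));print(s["tool_pos"],s["eef_rot"],s["contact_force"])
E
```

```text
[0.59262419 0.02861354 0.0314933 ] [ 1.79999822e+02  5.20391606e-02 -6.45079203e+00] [-1.29913615  0.09617787 -4.06950928]
```

View pics/w4.png

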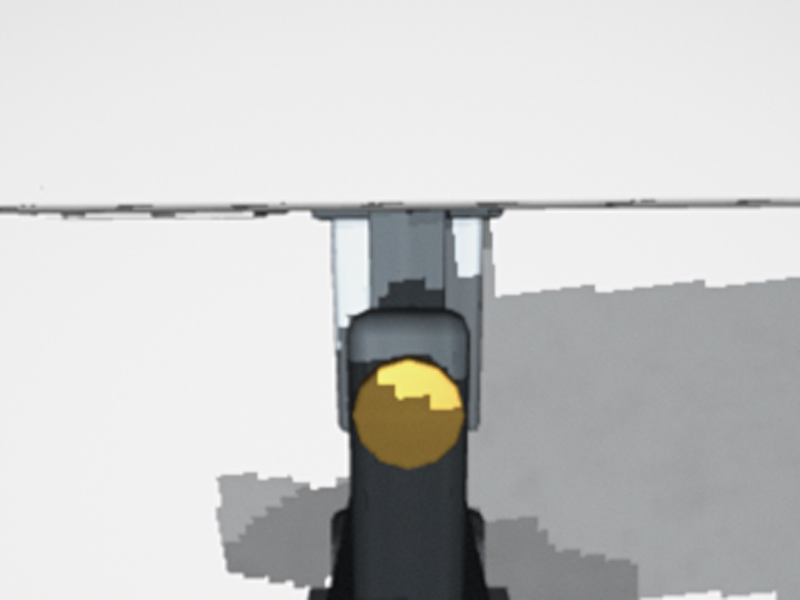

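Tongue front edge now at y≈430, x 341–480; jaw over the cap, centred at x≈408.

```bash
python3 - <<'E'
from h import *
import json
c=json.load(open("c4.json"));W=lambda X,Y,z:ray(c,X*.4-.3+96,Y*.4-.3,z)
a=np.radians(-6.4);x=np.array([np.cos(a),np.sin(a)]);y=np.array([-x[1],x[0]])
q=W(410,430,.038)[:2]+.014*x
for j in [W(408.5,413,.079)[:2],W(408,309,.0755)[:2]-.012*x]: print(1e3*(q-j)@x,1e3*(q-j)@y)
E
```

```text
1.5289157370601258 -0.33145889450867183
1.1205156506206204 -0.39651206697050795
```

Call:
send_rows([
  [0,0,-0.05,0,0.8],
  [0,0,0,0,0.8],
])

```text
time: 7.5
tool_pos: [0.593, 0.0286, 0.0315]
eef_rot: [-180.0, 0.0, -6.5]
contact_force: [0.1, 0.9, -3.0]
opening: 0.302
finger_force: 40.4
```

Call:
send_rows([
  [0,0,-0.05,0,0.8],
  [0,0,0,0,0.8],
])

```text
time: 7.7
tool_pos: [0.5931, 0.0286, 0.0314]
eef_rot: [180.0, 0.0, -6.5]
contact_force: [-3.1, 0.5, 2.3]
opening: 0.302
finger_force: 40.9
```

Call:
send_rows([
  [0,0,0,0,0.5],
  [0,0,0,0,0.3],
  [0,0,0,0,0.3],
  [0,0,0,0,0.3],
  [0,0,0.5,0,0.3],
  [0,0,1.5,0,0.3],
  [0,0,3.5,0,0.3],
  [0,0,3.5,0,0.3],
])

```text
time: 8.5
tool_pos: [0.5926, 0.0286, 0.1221]
eef_rot: [180.0, 0.1, -6.5]
contact_force: [-0.1, -0.9, 0.6]
opening: 0.7
finger_force: 0.0
```

Call:
send_rows([
  [0,0,0.5,0,0.6],
  [-2.4,0.27,0,0,1],
  [-2.4,0.27,0,0,1],
  [-2.35,0.27,0,0,1],
  [0,0,0,0,1],
  [0,0,0,0,1],
  [0,0,0,0,1],
])

```text
time: 9.2
tool_pos: [0.523, 0.0365, 0.1265]
eef_rot: [-180.0, -0.1, -6.5]
contact_force: [0.2, -0.4, 1.1]
opening: -0.001
finger_force: 0.0
```

```bash
python3 - <<'E'
from h import *
import cv2,json
s=get_state();c=calibration("wrist");f=grab_frame("wrist")
json.dump({k:np.array(v).tolist() for k,v in c.items()},open("c5.json","w"))
cv2.imwrite("pics/w5.png",cv2.resize(f,(800,600),interpolation=cv2.INTER_CUBIC));print(s["tool_pos"],s["eef_rot"],s["contact_force"],s["opening"])
E
```

```text
[0.52304245 0.03645106 0.12647966] [-1.79995778e+02 -1.20541703e-01 -6.46175098e+00] [ 0.20473681 -0.4375922   1.12929061] -0.0010822570422418026
```

View pics/w5.png

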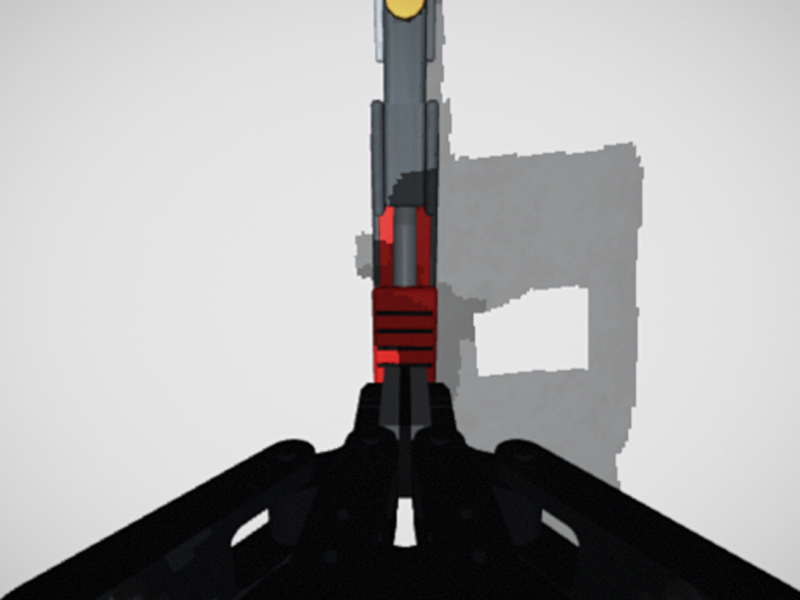

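The pliers stand alone: plate front edge y=288, x 374–437, partly hidden by the fingertips; tongue front at y≈60 on both sides of the jaw.

```bash
python3 - <<'E'
from h import *
import json
c=json.load(open("c5.json"));W=lambda X,Y,z:ray(c,X*.64-.18,Y*.64-.18,z)
a=np.radians(-6.4);x=np.array([np.cos(a),np.sin(a)]);y=np.array([-x[1],x[0]])
l=W(374,288,.077);r=W(437,288,.077);m=((l+r)/2)[:2]-.023*x
print(np.hypot(*(l-r)[:2]),m, 1e3*(m-[.52304,.03645])@x,1e3*(m-[.52304,.03645])@y)
E
```

```text
0.026041825468512945 [0.51984651 0.03568697] -3.0885311978799894 -1.1142531142117542
```

Call:
send_rows([
  [0,0,-2,0,1],
  [0,0,-1.5,0,1],
  [0,0,-0.7,0,1],
  [0,0,0,0,1],
])

```text
time: 9.65
tool_pos: [0.5204, 0.0367, 0.0819]
eef_rot: [180.0, 0.2, -6.5]
contact_force: [-0.6, -0.0, 0.6]
opening: -0.001
finger_force: 0.0
```

Call:
send_rows([
  [0,-0.05,-0.25,0,1],
  [0,0,-0.25,0,1],
  [0,0,-0.1,0,1],
  [0,0,0,0,1],
])

```text
time: 10.05
tool_pos: [0.5218, 0.0361, 0.078]
eef_rot: [-180.0, -0.0, -6.5]
contact_force: [-0.1, 0.4, 0.0]
opening: -0.001
finger_force: 0.0
```

Call:
send_rows([
  [-0.06,0.01,-0.2,0,1],
  [-0.06,0.01,-0.2,0,1],
  [0,0,0,0,1],
])

```text
time: 10.35
tool_pos: [0.5205, 0.0363, 0.074]
eef_rot: [180.0, -0.0, -6.4]
contact_force: [-0.6, 0.0, 3.5]
opening: -0.002
finger_force: 1.6
```

Call:
send_rows([
  [-0.06,0.01,-0.2,0,1],
  [-0.06,0,-0.2,0,1],
  [0,0,0,0,1],
])

```text
time: 10.65
tool_pos: [0.5187, 0.0365, 0.0695]
eef_rot: [-180.0, 0.1, -6.5]
contact_force: [-2.6, 0.9, 4.3]
opening: 0.001
finger_force: 2.6
```

Call:
send_rows([
  [-0.04,0,-0.15,0,1],
  [-0.04,0,-0.15,0,1],
  [0,0,0,0,1],
])

```text
time: 10.95
tool_pos: [0.5176, 0.0366, 0.0666]
eef_rot: [-180.0, 0.1, -6.5]
contact_force: [-2.4, 0.2, 5.8]
opening: 0.0
finger_force: 3.0
```

Call:
send_rows([
  [-0.03,0,-0.1,0,1],
  [-0.03,0.01,-0.1,0,1],
  [0,0,0,0,1],
])

```text
time: 11.25
tool_pos: [0.517, 0.0367, 0.0646]
eef_rot: [-180.0, 0.1, -6.5]
contact_force: [-3.3, 1.4, 6.2]
opening: 0.003
finger_force: 3.2
```

Call:
send_rows([
  [-0.03,0,-0.1,0,1],
  [0,0,0,0,1],
])

```text
time: 11.45
tool_pos: [0.5167, 0.0367, 0.0637]
eef_rot: [-180.0, 0.1, -6.5]
contact_force: [-4.9, 0.3, 6.6]
opening: 0.0
finger_force: 3.3
```

Call:
send_rows([
  [-0.1,0.01,-0.1,0,1],
  [0,0,0,0,1],
])

```text
time: 11.65
tool_pos: [0.5164, 0.0368, 0.063]
eef_rot: [-180.0, 0.0, -6.5]
contact_force: [-3.6, 1.0, 6.1]
opening: -0.002
finger_force: 3.1
```

Call:
send_rows([
  [-0.05,0,-0.1,0,1],
  [0,0,0,0,1],
])

```text
time: 11.85
tool_pos: [0.5162, 0.0368, 0.0621]
eef_rot: [-180.0, -0.0, -6.5]
contact_force: [-2.8, 0.9, 6.7]
opening: 0.003
finger_force: 3.1
```

Call:
send_rows([
  [-0.05,0,-0.1,0,1],
  [0,0,0,0,1],
])

```text
time: 12.05
tool_pos: [0.5159, 0.0368, 0.0612]
eef_rot: [-180.0, -0.0, -6.5]
contact_force: [-2.2, 0.9, 5.4]
opening: -0.003
finger_force: 3.1
```

Call:
send_rows([
  [-0.04,0,-0.1,0,1],
  [-0.04,0,-0.1,0,1],
  [0,0,0,0,1],
])

```text
time: 12.35
tool_pos: [0.5157, 0.0368, 0.0603]
eef_rot: [-180.0, -0.1, -6.5]
contact_force: [-3.5, 0.7, 11.3]
opening: 0.001
finger_force: 5.8
```

Call:
send_rows([
  [-0.04,0.01,-0.1,0,1],
  [0,0,0,0,1],
])

```text
time: 12.55
tool_pos: [0.5156, 0.0369, 0.0597]
eef_rot: [-180.0, -0.1, -6.5]
contact_force: [-4.6, 1.6, 12.9]
opening: -0.002
finger_force: 6.9
```

Call:
send_rows([
  [-0.04,0,-0.1,0,1],
  [0,0,0,0,1],
])

```text
time: 12.75
tool_pos: [0.5154, 0.0369, 0.0588]
eef_rot: [-180.0, -0.1, -6.5]
contact_force: [-3.9, 1.2, 13.4]
opening: 0.001
finger_force: 6.8
```

Call:
send_rows([
  [-0.04,0.01,-0.1,0,1],
  [0,0,0,0,1],
])

```text
time: 12.95
tool_pos: [0.5151, 0.0369, 0.0578]
eef_rot: [-180.0, -0.2, -6.5]
contact_force: [-3.8, 0.4, 11.7]
opening: -0.0
finger_force: 6.3
```

Call:
send_rows([
  [-0.03,0,-0.07,0,1],
  [0,0,0,0,1],
])

```text
time: 13.15
tool_pos: [0.5149, 0.0369, 0.0568]
eef_rot: [-180.0, -0.2, -6.5]
contact_force: [-2.9, -0.2, 9.4]
opening: 0.001
finger_force: 5.0
```

Call:
send_rows([
  [-0.03,0,-0.07,0,1],
  [0,0,0,0,1],
])

```text
time: 13.35
tool_pos: [0.5145, 0.037, 0.0556]
eef_rot: [-180.0, -0.2, -6.5]
contact_force: [-2.0, 0.8, 6.6]
opening: 0.005
finger_force: 3.3
```

Call:
send_rows([
  [-0.02,0,-0.05,0,1],
  [0,0,0,0,1],
])

```text
time: 13.55
tool_pos: [0.5144, 0.037, 0.055]
eef_rot: [-180.0, -0.2, -6.5]
contact_force: [-1.4, 0.8, 6.9]
opening: -0.001
finger_force: 3.3
```

Call:
send_rows([
  [-0.02,0,-0.05,0,1],
  [0,0,0,0,1],
])

```text
time: 13.75
tool_pos: [0.5143, 0.037, 0.0546]
eef_rot: [-180.0, -0.2, -6.5]
contact_force: [-1.7, 1.4, 7.3]
opening: -0.0
finger_force: 3.5
```

Call:
send_rows([
  [-0.02,0,-0.05,0,1],
  [0,0,0,0,1],
])

```text
time: 13.95
tool_pos: [0.5143, 0.037, 0.0544]
eef_rot: [-180.0, -0.2, -6.5]
contact_force: [-1.3, 0.8, 8.0]
opening: -0.0
finger_force: 4.1
```

The force fell from about 14 N to 6.6 N and is rising again, so the stud has clicked. I'll let the handle up along its arc, then rise clear.

Call:
send_rows([
  [0.15,-0.02,0.4,0,1],
  [0.15,-0.02,0.4,0,1],
  [0.15,-0.02,0.4,0,1],
  [0.15,-0.02,0.4,0,1],
  [0.15,-0.02,0.4,0,1],
  [0.1,0,0.4,0,1],
  [0,0,0.5,0,1],
  [0,0,1,0,1],
])

```text
time: 14.75
tool_pos: [0.5198, 0.0356, 0.0912]
eef_rot: [180.0, 0.1, -6.5]
contact_force: [0.0, -0.2, 0.9]
opening: 0.006
finger_force: 0.0
```

Call:
send_rows([
  [0,0,3,0,1],
  [-1,0,4,0,1],
  [-3,0,3,0,1],
  [-3,0,1,0,1],
  [-2,0,0,0,1],
  [0,0,0,0,1],
  [0,0,0,0,1],
])

```text
time: 15.45
tool_pos: [0.4311, 0.0357, 0.2021]
eef_rot: [180.0, -0.1, -6.5]
contact_force: [0.9, -0.7, -0.9]
opening: 0.003
finger_force: 0.0
```

```bash
python3 - <<'E'
from h import *
import cv2,json
s=get_state();f=grab_frame("wrist");c=grab_frame("scene");print(s["tool_pos"],s["contact_force"])
o=np.zeros((600,800,3),np.uint8)
o[:,:400]=cv2.resize(f[:300,160:360],(400,600),interpolation=cv2.INTER_CUBIC)
g=c[150:270,245:325];o[:,400:]=cv2.resize(g,(400,600),interpolation=cv2.INTER_CUBIC)
cv2.imwrite("pics/end.png",o)
E
```

```text
[0.43110213 0.03569341 0.20214014] [ 0.86165728 -0.7340656  -0.92904435]
```

View pics/end.png

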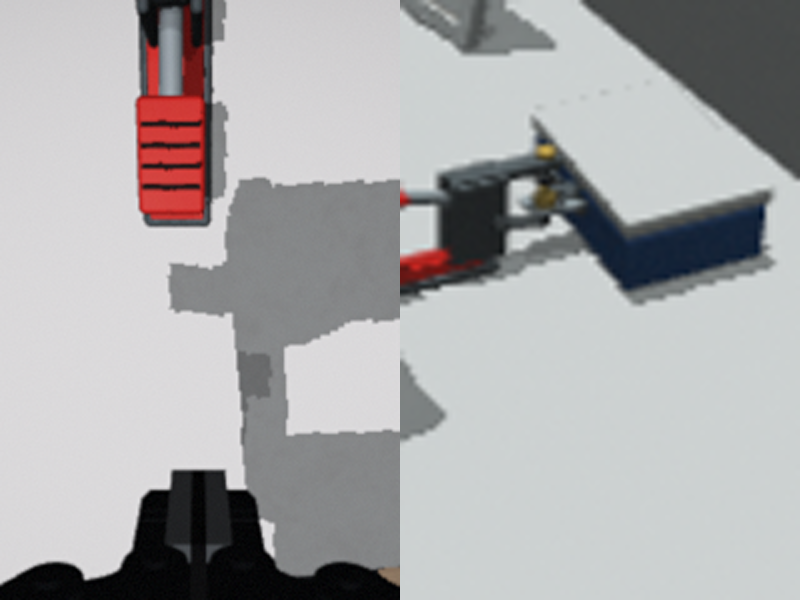

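The end view shows the plate level again at (170,155), the pliers standing with their jaws round the stud, and the cap at (545,197) sitting close on the tongue.

```bash
python3 -c "
from workcell import *
print(job_done())"
```

```text
the job is handed in; nothing more can be done
None
```

The job is handed in, with no verdict shown: by feel the stud clicked shut (the readings peaked near 14 N, fell to about 6.6 N, then rose again), the handle sprang back open, and the pliers were left standing with their jaws around the stud.

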